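# Try two brass sleeves on the gauge pins and sort them

## Robot

A 6-joint arm with a two-finger parallel gripper is mounted at the origin on the work surface. World frame = base frame: x ahead of the robot, y to its left, z up, the work surface at z = 0. Lengths are in m, angles in rad, forces in N, time in s.
With the tool pointing down it reaches from about 0.3 to 0.875 m from the base axis. Payload 6.4 kg.
Tool frame: the origin (TCP) lies midway between the tips of the shut fingers; the grasp point (between the pads) lies 19 mm behind it; z points along the fingers, y is the line along which they close (so a half turn about z gives the same grasp; the last joint's range is limited). The gripper opens to 85 mm and grips with 20 to 120 N. Pads are 22 mm wide; open, the fingers measure 114 mm over their backs; the gripper's body (76 mm by 85 mm) begins 54 mm behind the grasp point. The pads swing forward as they close: fully open they stand 13 mm farther back than shut.
Start: joints at [-1.325, 0.181, 1.607, -0, 1.354, -0.206], TCP at [0.251, -0.517, 0.231] pointing down, gripper open.
Joint ranges: [-2.99, 2.99], [-0.89, 2.07], [0.3, 2.58], [-1.14, 4.28], [0, 2.63], [-3.12, 3.12]. Speed limits (rad/s): [2.57, 2.57, 3.01, 3.14, 3.14, 3.14].

## Interface

Orientations are given as a unit quaternion [w, x, y, z].
In Python, from workcell import * gives the robot as it stands.
- The arm moves only by the tool step_arm, never from a script. Its argument "plan" is one flat list of numbers, 7 for each row, row after row: the turn, a rotation vector about the tool's x, y, z in rad, then the shift along the tool's x, y, z in cm, then the finger opening in cm, from 0 to 8.54. A call has 1 to 12 rows; each row shifts and turns the commanded pose from where the row before left it, along the tool's axes as they then stand; what a row does not reach is not made up. A row lasts 1/12 s, in which the tool goes at most 41.7 mm and 7.16 degrees, less where a joint would pass 70% of its speed; a pose out of reach is approached as far as the arm can. A call with a gripper value outside its range is refused whole. The fingers move at their own pace and stop on an object; the grip force is fixed at half the most. Time passes only in rows, so rows that do not move let the fingers close. It gives the time, the measured TCP pose, the force, the opening and the grip force at its end, in the units of the state.
- sense(): the state, without advancing time (a new reading comes with each control period).
- snapshot(name): name is "side" or "top"; returns (picture, depth): 480x640x3 uint8, red, green, blue; 480x640 float32, m along the optical axis (not along the pixel's ray), 0 where there is no reading.
- camera_model(name): a dict with "fx", "fy", "cx", "cy" (pixels), "k1" (the pictures are not rectified: a ray, as slopes to the right and down, at radius r is drawn at 1 + k1 r^2 times it, then the intrinsics apply), "extrinsics" (4x4, takes a point from camera to world coordinates). Camera axes: x right, y down, z forward; pixel columns grow to the right and rows downward; lengths in m; the calibration is good to about 2 mm. A picture is of the moment at which its call begins. camera_model takes no time and is no camera call.
- job_done(): hands the job in; it is judged then, once.
The state is a dict: "t": time; "qpos": joint angles; "joint_vel": joint speeds; "joint_torque": joint torques, N m; "tcp_pos": TCP position; "orientation": TCP orientation; "contact_force": force on the tool from outside, world axes, zero at the start; "moment": the same for the moment, N m; "finger_gap": finger opening in m; "gripper_force": force on a finger pad.
Only numpy, scipy, OpenCV 4.12 (cv2) and the standard library are available. Lean on these libraries where they do the work, as an engineer would, in place of code of your own. Each camera call takes 0.05 s, during which the arm holds its last target. There are 200 camera calls.

## Task

Take the pliers off the gauge and lay them down flat on the open table, away from the gauge. Then push each brass sleeve along its lane onto its gauge pin, gently and as far as it will go without forcing it: one slides fully home against the block, the other is stopped at the pin's end. Leave them so until both have been tried; then lay the sleeve that fits in the rectangular tray and the one that does not in the round tub, and leave everything else where it stands.

Things in the scene. Friction and masses are not known exactly. Their poses are not given: they have to be found in the camera images.
- gauge: Fixed aluminium plate, x -125 to 115 mm, 164 mm wide, 10 mm thick. Origin on its underside; x along its two lanes towards the pins, z up. Lanes centred at y = 45 and -45 mm, floor z = 10 mm, rails 5 mm wide each side, 47 mm apart, top z = 18 mm. A tried sleeve's middle ends at x = 50 mm (home) or x = 5 mm (stopped). Over 40 N between a sleeve and the gauge is forcing.
- tip_left (a point): Centre of the end face of the gauge's +y pin, at (40, 45, 32) mm in the gauge's frame. Level steel pin, 27 mm diameter, 45 mm long, pointing to the gauge's -x; its foot is in a grey block at x = 85 to 115 mm, 56 mm wide, top at z = 52 mm.
- tip_right (a point): Centre of the end face of the gauge's -y pin, at (40, -45, 32) mm in the gauge's frame. The same pin and block as on the left.
- sleeve_a: One of two brass tubes, alike outside: 44 mm diameter, 70 mm long, 0.3 kg. Origin at the tube's middle, on its axis; x along the tube. It starts in a lane of the gauge, parallel to it, middle at gauge x = -85 to -60 mm. The bore is 31 mm in one (slides over a pin to the block) and 24 mm in the other (stopped at the pin's end); which is which must be tried.
- sleeve_b: One of two brass tubes, alike outside: 44 mm diameter, 70 mm long, 0.3 kg. Origin at the tube's middle, on its axis; x along the tube. It starts in a lane of the gauge, parallel to it, middle at gauge x = -85 to -60 mm. The bore is 31 mm in one (slides over a pin to the block) and 24 mm in the other (stopped at the pin's end); which is which must be tried.
- pliers: Loose small pliers, closed, steel with two blue handles, 160 mm long, 44 mm wide at the handles, 12 mm thick, 0.12 kg, lying flat across both lanes on the rails between sleeves and pins. Origin at the underside of the round pivot (22 mm wide), best pinched there; x points to the jaws (72 mm long, 18 narrowing to 11 mm), handles reach to x = -86 mm.
- tray: Fixed white rectangular open tray, 160 x 130 x 30 mm outside, walls and floor 4 mm. Origin at the centre of its underside; x along the 160 mm side. For the sleeve that fits.
- tub: Fixed white round open tub, 156 mm outside diameter, 30 mm high, wall and floor 4 mm. Origin at the centre of its underside. For the sleeve that does not fit.
- compact: Bystander: loose brass compact (disc), 72 mm diameter, 14 mm high, left of the gauge's near end. Origin under its centre. Leave it.
- jar: Bystander: loose amber jar, 56 mm diameter, 75 mm high, beyond the gauge. Origin under its centre. Leave it.
- tape: Bystander: loose orange roll of tape lying flat, 80 mm diameter, 24 mm high, beyond the gauge. Origin under its centre. Leave it.
Not all that is in view belongs to the job. Leave any purple or turquoise look-alike of the sleeve_a alone.

How it is judged:
By the outcome, as a careful person would: the job done as asked, in the order asked, and still so for the second after the job is handed in, with the robot touching nothing.
It also fails if it takes over 72 s, if anything falls off the work surface, if the arm or the gripper's body presses on something with over 40 N, if the wrist force passes 120 N, or if a joint passes its speed limit or range.

## Working session

There is one attempt and no reset: what is moved stays moved. The work goes in short steps, Python scripts to look and compute and a tool call to move; the robot and the scene stay as the last step left them, time stands still between calls to the robot, and variables do not carry over. Pictures are saved under pics/ and viewed, at most 10 in all, crops included, and the job is handed in when it is done.

Besides the shell and the picture viewer there is one more tool, called after "Emit:" in YAML: its name, and indented under it one key for each argument. step_arm: Moves the arm, as the interface text tells. Its arguments: {"type":"object","properties":{"plan":{"type":"array","items":{"type":"number"}}},"required":["plan"]}

```bash
mkdir -p pics; ls; python3 - <<'E'
from workcell import *
import cv2,numpy as np
for n in("top","side"):
    p,d=snapshot(n); cv2.imwrite(f"pics/{n}0.png",p[:,:,::-1]); np.savez(f"{n}0.npz",p=p,d=d)
    m=camera_model(n); print(n,{k:(np.round(v,4).tolist() if k=="extrinsics" else v) for k,v in m.items()})
s=sense();print(s["t"],s["orientation"],s["contact_force"])
E
```

```text
pics
top {'fx': 591.8287019838008, 'fy': 591.8287019838008, 'cx': 309.24669810050636, 'cy': 247.97033992976387, 'k1': -0.036444525705049045, 'extrinsics': [[-0.0095, -0.9983, 0.0579, 0.494], [-0.9998, 0.0084, -0.0189, 0.0106], [0.0184, -0.0581, -0.9981, 1.1011], [0.0, 0.0, 0.0, 1.0]]}
side {'fx': 565.175629300023, 'fy': 565.175629300023, 'cx': 320.30823342288244, 'cy': 243.81373099736746, 'k1': -0.03614344368244893, 'extrinsics': [[0.8634, 0.286, -0.4155, 0.9943], [0.5044, -0.4837, 0.7153, -0.755], [0.0036, -0.8272, -0.5619, 0.6721], [0.0, 0.0, 0.0, 1.0]]}
0.1 [-8.27541509e-04  9.74584770e-01  2.24017500e-01 -3.65885678e-05] [-0.313631   -0.32056762  0.45640831]
```

View pics/top0.png

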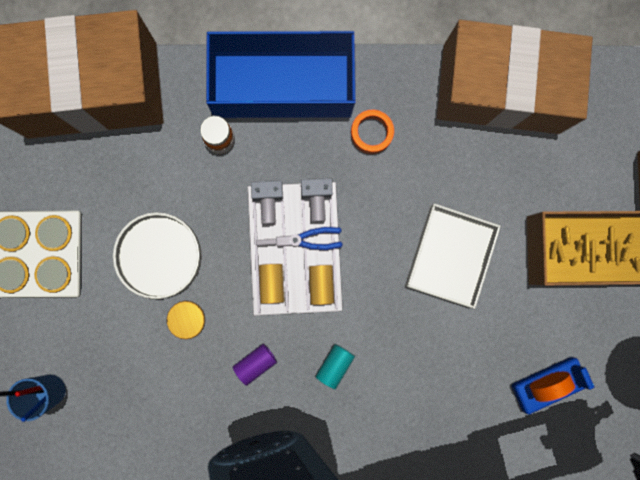

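View pics/side0.png

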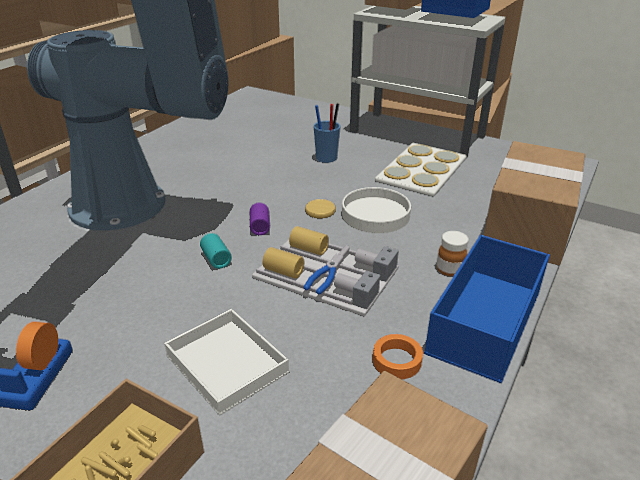

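Top view: the brass sleeves are at (271,284) and (321,285) in the gauge lanes, pliers pivot (296,240) with the jaws to the left, tray (453,256), tub (157,256), compact (186,320), jar (217,133) and tape (372,131).
Things that could be taken for a sleeve: purple tube (254,364), turquoise tube (335,366), brass compact (186,320). I choose the two brass tubes in the lanes.

```bash
cat > h.py <<'E'
import numpy as np,cv2
from workcell import *
def rays(n,uv):
    m=camera_model(n);K=np.array([[m['fx'],0,m['cx']],[0,m['fy'],m['cy']],[0,0,1]])
    x=cv2.undistortPoints(np.array(uv,float).reshape(-1,1,2),K,np.array([m['k1'],0,0,0,0.])).reshape(-1,2)
    return np.c_[x,np.ones(len(x))],m['extrinsics']
def onplane(n,uv,z):
    r,E=rays(n,uv);d=r@E[:3,:3].T;o=E[:3,3];return o+d*((z-o[2])/d[:,2])[:,None]
def cloud(n,d):
    v,u=np.mgrid[:480,:640];r,E=rays(n,np.c_[u.ravel(),v.ravel()])
    P=(r*d.reshape(-1,1))@E[:3,:3].T+E[:3,3];P=P.reshape(480,640,3);P[d==0]=np.nan;return P
def rect(P):
    c,(w,h),a=cv2.minAreaRect((P[:,:2]*1000).astype(np.float32));return np.round(c,1),round(w,1),round(h,1),round(a,2)
E
python3 - <<'E'
from h import *
f=np.load('top0.npz');p,d=f['p'],f['d'];P=cloud('top',d);hsv=cv2.cvtColor(p,cv2.COLOR_RGB2HSV);v,u=np.mgrid[:480,:640]
H,S,V=[hsv[:,:,i].astype(int) for i in range(3)];Z=P[:,:,2]
def box(a,b,c,e):return (u>=a)&(u<=b)&(v>=c)&(v<=e)
print('table z',np.nanmedian(Z[150:170,100:200]),np.nanmedian(Z[390:400,400:450]))
white=(S<40)&(V>190)
g=box(240,350,170,325)&white;k=cv2.morphologyEx(g.astype(np.uint8),cv2.MORPH_OPEN,np.ones((2,2)))>0
ys,xs=np.nonzero(k);print('gauge',rect(onplane('top',np.c_[xs,ys],.010)),'z',np.nanpercentile(Z[k],[5,50,95]))
gb=box(240,350,170,215)&(Z>.045)&(Z<.06);
n,l,st,c=cv2.connectedComponentsWithStats(gb.astype(np.uint8))
for i in range(1,n):
    if st[i,4]>100: print('block',rect(P[l==i]),np.nanmedian(Z[l==i]))
yl=(H>15)&(H<32)&(S>120)
for nm,b in(('sl_left',(255,288,255,312)),('sl_right',(305,338,255,312)),('compact',(160,210,295,345))):
    m=box(*b)&yl;print(nm,rect(P[m]),'onplane32',rect(onplane('top',np.c_[u[m],v[m]],.014 if nm=='compact' else .038)),'z',np.nanpercentile(Z[m],[2,50,98]))
bl=(H>100)&(H<125)&(S>120)&box(290,350,220,260);print('handles',rect(onplane('top',np.c_[u[bl],v[bl]],.028)),'z',np.nanmedian(Z[bl]))
# pliers: height 22..40 in strip
pl=box(250,350,222,256)&(Z>.024)&(Z<.045);q=P[pl][:,:2]*1000;print('pliers',rect(P[pl]),np.nanmedian(Z[pl]))
for nm,b in(('tray',(400,505,195,315)),('tub',(105,205,205,305))):
    m=box(*b)&white; m=cv2.morphologyEx(m.astype(np.uint8),cv2.MORPH_OPEN,np.ones((3,3)))>0
    a=box(*b)&(Z>.022);print(nm,rect(P[a]),'circ',cv2.minEnclosingCircle((P[a][:,:2]*1000).astype(np.float32)),np.nanpercentile(Z[a],50))
c=cv2.resize(p[170:320,240:350,::-1],None,fx=4,fy=4,interpolation=cv2.INTER_CUBIC);cv2.imwrite('pics/crop0.png',c)
E
```

```text
table z 0.0002449729949081103 0.00024783790860749555
gauge (array([556.2,  15.3]), 237.8, 162.1, 2.29) z [0.00681513 0.01104011 0.02963974]
block (array([646.6, -23.3]), 55.6, 64.7, 89.58) 0.05178253193310289
block (array([648.8,  65.8]), 52.6, 56.5, 2.79) 0.051980949757376216
sl_left (array([493. ,  59.8]), 68.1, 41.0, 2.26) onplane32 (array([493.1,  59.7]), 68.7, 40.8, 2.33) z [0.03949454 0.05064464 0.05618562]
sl_right (array([nan, nan]), 0.0, 0.0, 0.0) onplane32 (array([489.6, -30.1]), 69.5, 40.6, 2.07) z [0.03847222 0.05055786 0.05621324]
compact (array([428. , 217.7]), 67.9, 67.9, 89.02) onplane32 (array([428.2, 217. ]), 67.6, 67.2, 89.5) z [0.0084324  0.0134016  0.01731543]
handles (array([574.2, -30.4]), 74.6, 40.1, 89.56) z 0.02938765964974943
pliers (array([578.3,   7.9]), 156.5, 43.5, 86.25) 0.029453899908942316
tray (array([ 540.3, -273.8]), 130.7, 159.6, 71.15) circ ((539.81982421875, -274.45147705078125), 100.80736541748047) 0.029465814861597384
tub (array([546.1, 267.4]), 154.7, 152.4, 89.17) circ ((546.0834350585938, 268.1492919921875), 78.44587707519531) 0.02947004011603771
```

View pics/crop0.png

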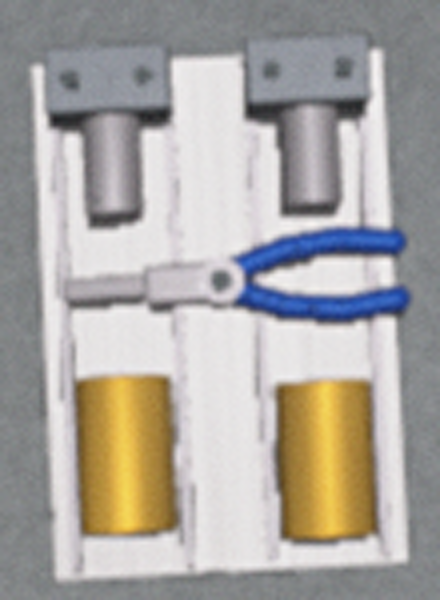

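Crop confirms two brass tubes in the lanes behind the pliers; pivot at crop (222,282), i.e. image (295.5,240.5), jaws to the left, handles to the right.

```bash
cat >> h.py <<'E'
YAW=np.radians(2.27);G0=np.array([.5612,.0165])
RG=np.array([[np.cos(YAW),-np.sin(YAW)],[np.sin(YAW),np.cos(YAW)]])
def togauge(xy):return (np.asarray(xy)[...,:2]-G0)@RG
def toworld(g):return G0+RG@np.asarray(g)
def go(x,y,z,yaw=None):
    "yaw: world heading of tool x (deg). prints turn about tool z (rad) and cm shifts after it"
    from scipy.spatial.transform import Rotation as R
    s=sense();w,a,b,c=s['orientation'];T=R.from_quat([a,b,c,w]);M=T.as_matrix();cur=np.degrees(np.arctan2(M[1,0],M[0,0]))
    if yaw is None:yaw=cur
    turn=-(((yaw-cur)+180)%360-180)
    sh=np.array([x,y,z])-s['tcp_pos'];M2=M@R.from_rotvec([0,0,np.radians(turn)]).as_matrix()
    print('yaw %.2f turn %.4f rad rows %.1f; shift cm'%(cur,np.radians(turn),abs(turn)/7.16),np.round(M2.T@sh*100,2),'tilt',np.round(M[:,2],4))
E
python3 - <<'E'
from h import *
f=np.load('top0.npz');p=f['p'];P=cloud('top',f['d']);Z=P[:,:,2]
print('pivot',onplane('top',[[295.5,240.5]],.030), 'jaw/handle',onplane('top',[[240+67/4,170+290/4],[240+405/4,170+270/4]],.03))
f2=np.load('side0.npz');h=cv2.cvtColor(f2['p'],cv2.COLOR_RGB2HSV);P2=cloud('side',f2['d'])
for n,Q,hs in(('top',P,cv2.cvtColor(p,cv2.COLOR_RGB2HSV)),('side',P2,h)):
    m=(Q[:,:,2]>.026)&(Q[:,:,2]<.036)&(np.abs(Q[:,:,0]-.576)<.03)&(np.abs(Q[:,:,1]-.012)<.1)
    q=Q[m];
    for y0 in np.arange(-.01,.05,.006):
        s=q[np.abs(q[:,1]-y0)<.003]; print(n,round(y0,3),len(s),np.round([s[:,0].min(),s[:,0].max()],4) if len(s) else '')
s1=togauge([.4931,.0597]);s2=togauge([.4896,-.0301]);print('sleeves gauge',s1,s2,'pl',togauge([.578,.0155]))
# lane floor sides: check rails from depth: profile along gauge y at x=-105 and x=20..
g=togauge(P[:,:,:2]);
for yy in np.arange(-.086,.088,.004):
    m=(np.abs(g[:,:,1]-yy)<.002)&(np.abs(g[:,:,0]+.005)<.018);print('%.3f:%.1f'%(yy,np.nanmedian(Z[m])*1000),end=' ')
print();t=toworld([0,0]);go(.578,.0155,.15,90)
E
```

```text
pivot [[0.56987359 0.01506477 0.03      ]] jaw/handle [[ 0.56681749  0.08528739  0.03      ]
 [ 0.57466144 -0.06808806  0.03      ]]
top -0.01 43 [0.5559 0.5909]
top -0.004 38 [0.5581 0.5892]
top 0.002 41 [0.5599 0.5872]
top 0.008 47 [0.5617 0.5836]
top 0.014 33 [0.5614 0.5816]
top 0.02 32 [0.5617 0.5817]
top 0.026 40 [0.5635 0.5802]
top 0.032 26 [0.5635 0.5801]
top 0.038 30 [0.5619 0.5783]
top 0.044 38 [0.562  0.5784]
side -0.01 25 [0.5578 0.5915]
side -0.004 28 [0.5611 0.5885]
side 0.002 23 [0.5622 0.5862]
side 0.008 23 [0.5648 0.5846]
side 0.014 25 [0.5618 0.583 ]
side 0.02 17 [0.5623 0.5811]
side 0.026 17 [0.5642 0.5798]
side 0.032 18 [0.563  0.5795]
side 0.038 19 [0.5631 0.5798]
side 0.044 16 [0.565  0.5788]
sleeves gauge [-0.06633547  0.04586345] [-0.07338957 -0.04372746] pl [ 0.01674721 -0.00166464]
-0.086:1.9 -0.082:9.4 -0.078:11.4 -0.074:15.0 -0.070:19.4 -0.066:12.2 -0.062:11.7 -0.058:11.1 -0.054:11.5 -0.050:11.7 -0.046:11.3 -0.042:12.0 -0.038:10.4 -0.034:11.3 -0.030:11.3 -0.026:13.1 -0.022:12.5 -0.018:19.2 -0.014:12.3 -0.010:11.9 -0.006:12.2 -0.002:12.2 0.002:12.0 0.006:12.8 0.010:12.1 0.014:11.9 0.018:19.4 0.022:18.6 0.026:11.6 0.030:12.5 0.034:11.6 0.038:11.4 0.042:10.8 0.046:11.4 0.050:11.6 0.054:11.0 0.058:10.3 0.062:11.3 0.066:11.2 0.070:18.3 0.074:16.2 0.078:10.2 0.082:9.5 0.086:0.6 
yaw 25.89 turn -1.1189 rad rows 9.0; shift cm [53.22 32.71  8.12] tilt [-4.0e-04  1.6e-03 -1.0e+00]
```

Emit:
step_arm:
  plan: [0,0,-0.117,0,0,0,5,0,0,-0.117,0,0,0,5,0,0,-0.117,0,0,0,5,0,0,-0.117,0,0,0,5,0,0,-0.117,0,0,0,5,0,0,-0.117,0,0,0,5,0,0,-0.117,0,0,0,5,0,0,-0.117,0,0,0,5,0,0,-0.117,0,0,0,5,0,0,-0.117,0,0,0,5,0,0,0,0,0,0,5,0,0,0,0,0,0,5]

```text
t: 1.1
tcp_pos: [0.251, -0.5171, 0.2309]
orientation: [-0.0, 0.69, 0.724, 0.0]
contact_force: [0.4, 0.6, -0.2]
finger_gap: 0.0497
gripper_force: 0.0
```

```bash
python3 -c "
from h import *
go(.5715,.015,.09,92.9)"
```

```text
yaw 92.72 turn -0.0031 rad rows 0.0; shift cm [51.51 34.71 14.12] tilt [-2.e-04  8.e-04 -1.e+00]
```

Emit:
step_arm:
  plan: [0,0,0,2.8,1.9,0.2,5,0,0,0,2.8,1.9,0.2,5,0,0,0,2.8,1.9,0.2,5,0,0,0,2.8,1.9,0.2,5,0,0,0,2.8,1.9,0.2,5,0,0,0,2.8,1.9,0.2,5,0,0,0,2.8,1.9,0.2,5,0,0,0,2.8,1.9,0.2,5,0,0,0,2.8,1.9,0.2,5,0,0,0,2.8,1.9,0.2,5,0,0,0,2.8,1.9,0.2,5,0,0,0,2.8,1.9,0.2,5]

```text
t: 2.1
tcp_pos: [0.4622, -0.1685, 0.2073]
orientation: [0.0, 0.69, 0.724, 0.0]
contact_force: [-0.0, 0.1, 0.6]
finger_gap: 0.0497
gripper_force: 0.0
```

Emit:
step_arm:
  plan: [0,0,0,2.8,1.9,1,5,0,0,0,2.8,1.9,1,5,0,0,0,2.8,1.9,2,5,0,0,0,2.8,1.9,2,5,0,0,0,2.8,1.9,2,5,0,0,0,2.8,1.9,2,5,0,0,0,0,0,0,5,0,0,0,0,0,0,5]

```text
t: 2.77
tcp_pos: [0.5659, 0.0053, 0.1053]
orientation: [-0.002, 0.689, 0.725, -0.001]
contact_force: [0.7, 0.2, 0.0]
finger_gap: 0.0499
gripper_force: 0.0
```

```bash
python3 -c "
from h import *
go(.5715,.015,.017,92.9)"
```

```text
yaw 92.94 turn 0.0007 rad rows 0.0; shift cm [0.93 0.64 8.82] tilt [-4.e-03  7.e-04 -1.e+00]
```

Emit:
step_arm:
  plan: [0,0,0,0.9,0.6,1.5,5,0,0,0,0,0,2,5,0,0,0,0,0,2,5,0,0,0,0,0,1.3,5,0,0,0,0,0,1,5,0,0,0,0,0,1,5,0,0,0,0,0,0,5,0,0,0,0,0,0,5]

```text
t: 3.43
tcp_pos: [0.5725, 0.0124, 0.0194]
orientation: [-0.0, 0.689, 0.725, -0.0]
contact_force: [-0.7, -1.2, 0.6]
finger_gap: 0.0497
gripper_force: 0.0
```

Emit:
step_arm:
  plan: [0,0,0,0,0,0,1.5,0,0,0,0,0,0,1.5,0,0,0,0,0,0,1.5,0,0,0,0,0,0,1.5,0,0,0,0,0,0,1.5,0,0,0,0,0,0,1.5,0,0,0,0,0,0,1.5,0,0,0,0,0,0,1.5]

```text
t: 4.1
tcp_pos: [0.5735, 0.0123, 0.021]
orientation: [0.001, 0.689, 0.725, 0.0]
contact_force: [-2.1, -1.8, 5.7]
finger_gap: 0.0221
gripper_force: 55.1
```

Emit:
step_arm:
  plan: [0,0,0,0,0,-0.5,1.5,0,0,0,0,0,-1.5,1.5,0,0,0,0,0,-2.5,1.5,0,0,0,0,0,-3,1.5,0,0,0,-1,-1,-2,1.5,0,0,0,-2,-2,0,1.5,0,0,0,-2.5,-2.2,0,1.5,0,0,0,-2.5,-2.2,0,1.5,0,0,0,-2.5,-2.2,0,1.5,0,0,0,-2.5,-2.2,0,1.5,0,0,0,-2.5,-2.2,0,1.5,0,0,0,-2.5,-2.2,0,1.5]

```text
t: 5.1
tcp_pos: [0.4189, -0.1761, 0.1149]
orientation: [0.001, 0.689, 0.725, 0.0]
contact_force: [-0.4, -0.2, -0.8]
finger_gap: 0.0221
gripper_force: 55.8
```

Emit:
step_arm:
  plan: [0,0,0,-2.5,-2,0,1.5,0,0,0,-2.5,-2,0,1.5,0,0,0,-1.5,-1.2,0,1.5,0,0,0,0,0,2,1.5,0,0,0,0,0,2.5,1.5,0,0,0,0,0,2.5,1.5,0,0,0,0,0,1.5,1.5,0,0,0,0,0,0,1.5,0,0,0,0,0,0,1.5]

```text
t: 5.85
tcp_pos: [0.3709, -0.2424, 0.0292]
orientation: [-0.001, 0.689, 0.725, 0.0]
contact_force: [0.9, -0.3, -0.2]
finger_gap: 0.0222
gripper_force: 55.9
```

```bash
python3 - <<'E'
from h import *
p,d=snapshot('top');cv2.imwrite('pics/t1.png',p[:,:,::-1]);P=cloud('top',d)
p,d=snapshot('side');cv2.imwrite('pics/s1.png',p[:,:,::-1])
s=sense();print(s['tcp_pos'],s['finger_gap'],s['gripper_force'],s['contact_force'])
E
```

```text
[ 0.37205167 -0.24358404  0.03058885] 0.02222249978030956 55.89977502822876 [ 0.13186189  0.633069   -0.70701524]
```

View pics/s1.png

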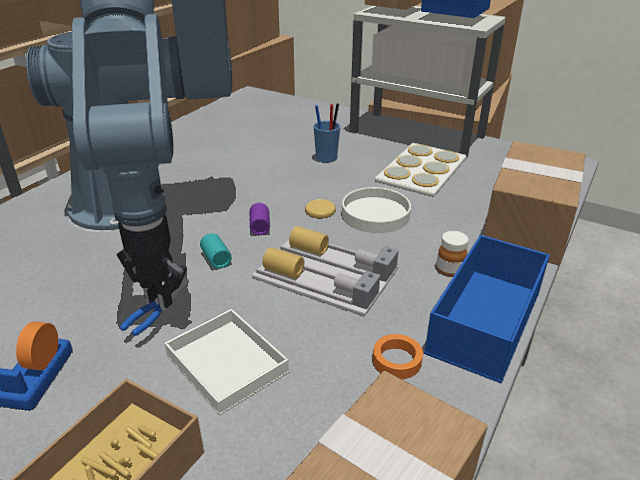

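The pliers hang level in the gripper at about (142,320), clear of the tray, and the sleeves and gauge are undisturbed. Lowering.

Emit:
step_arm:
  plan: [0,0,0,0,0,1,1.5,0,0,0,0,0,0.8,1.5,0,0,0,0,0,0.4,1.5,0,0,0,0,0,0.2,1.5,0,0,0,0,0,0.1,1.5,0,0,0,0,0,0,1.5,0,0,0,0,0,0,1.5]

```text
t: 6.53
tcp_pos: [0.3713, -0.2429, 0.0043]
orientation: [-0.0, 0.689, 0.725, 0.0]
contact_force: [-0.9, 1.0, 0.4]
finger_gap: 0.0225
gripper_force: 55.9
```

Emit:
step_arm:
  plan: [0,0,0,0,0,0.1,1.5,0,0,0,0,0,0.05,1.5,0,0,0,0,0,0,1.5]

```text
t: 6.78
tcp_pos: [0.3715, -0.2431, 0.0031]
orientation: [0.0, 0.689, 0.725, -0.0]
contact_force: [0.1, 0.4, 0.8]
finger_gap: 0.0221
gripper_force: 56.2
```

Emit:
step_arm:
  plan: [0,0,0,0,0,0,3.5,0,0,0,0,0,0,3.5,0,0,0,0,0,0,3.5,0,0,0,0,0,-1,3.5,0,0,0,0,0,-3,3.5,0,0,0,0,0,-3,3.5,0,0,0.117,0,0,-3,3,0,0,0.117,0,0,0,3,0,0,0.117,0,0,0,3,0,0,0.117,0,0,0,3,0,0,0.117,0,0,0,3,0,0,0.117,0,0,0,3]

```text
t: 7.78
tcp_pos: [0.3713, -0.2429, 0.1037]
orientation: [0.0, 0.897, 0.441, 0.0]
contact_force: [-0.6, 0.2, -0.5]
finger_gap: 0.0299
gripper_force: 0.0
```

Emit:
step_arm:
  plan: [0,0,0.117,0,0,0,2.2,0,0,0.117,0,0,0,2.2,0,0,0.117,0,0,0,2.2,0,0,0.117,0,0,0,2.2,0,0,0.117,0,0,0,2.2,0,0,0.117,0,0,0,2.2,0,0,0.117,0,0,0,2.2,0,0,0.06,0,0,0,2.2,0,0,0,0,0,0,2.2,0,0,0,0,0,0,2.2]

```text
t: 8.62
tcp_pos: [0.3713, -0.2429, 0.1033]
orientation: [0.0, 1.0, 0.021, 0.0]
contact_force: [0.2, -0.4, -0.1]
finger_gap: 0.022
gripper_force: 0.0
```

```bash
python3 - <<'E'
from h import *
p,d=snapshot('top');cv2.imwrite('pics/t2.png',p[:,:,::-1]);P=cloud('top',d);np.savez('t2.npz',p=p,d=d)
hs=cv2.cvtColor(p,cv2.COLOR_RGB2HSV);H,S=hs[:,:,0],hs[:,:,1];v,u=np.mgrid[:480,:640]
for n,a in(('L',255),('R',305)):
    m=(H>15)&(H<32)&(S>120)&(u>a)&(u<a+33)&(v>255)&(v<312);print(n,togauge(onplane('top',np.c_[u[m],v[m]],.035)).mean(0))
x,y=toworld([-.135,-.044]);print(x,y);go(x,y,.1,2.27)
E
```

```text
L [-0.06668405  0.04586694]
R [-0.07388466 -0.04391007]
0.42804871724513616 -0.03281263429116617
yaw 2.47 turn 0.0034 rad rows 0.0; shift cm [  6.5  -20.77   0.32] tilt [ 3.e-04 -4.e-04 -1.e+00]
```

View pics/t2.png

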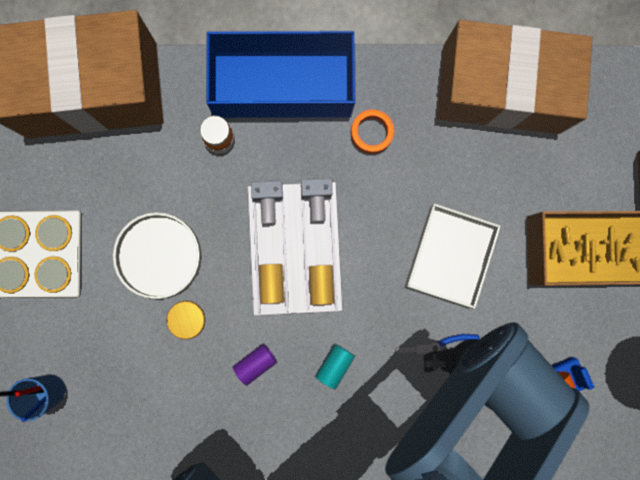

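Pliers lie flat at about (450,342) on open table, and nothing else has moved. Now behind the right sleeve.

Emit:
step_arm:
  plan: [0,0,0,0,-2,0,2.2,0,0,0,0.5,-3,0,2.2,0,0,0,1,-3,0,2.2,0,0,0,1,-3,0,2.2,0,0,0,1,-3,0,2.2,0,0,0,1,-3,0,2.2,0,0,0,1,-2.9,0,2.2,0,0,0,1,-1,0,2.2,0,0,0,0,0,2,2.2,0,0,0,0,0,2,2.2,0,0,0,0,0,1,2.2,0,0,0,0,0,0,2.2]

```text
t: 9.67
tcp_pos: [0.4257, -0.0306, 0.0509]
orientation: [-0.001, 1.0, 0.021, -0.002]
contact_force: [-1.6, -0.8, 0.0]
finger_gap: 0.0221
gripper_force: 0.0
```

```bash
sed -i 's/G0=np.array(\[.5612,.0165\])/G0=np.array([.5612,.0175])/' h.py; python3 - <<'E'
from h import *
x,y=toworld([-.135,-.045]);go(x,y,.020,2.27);s=sense();print(togauge(s['tcp_pos']),s['tcp_pos'])
E
```

```text
yaw 2.41 turn 0.0024 rad rows 0.0; shift cm [0.25 0.24 3.09] tilt [-0.0045  0.0016 -1.    ]
[-0.13731654 -0.04270173] [ 0.42568258 -0.03060713  0.05086732]
```

Emit:
step_arm:
  plan: [0,0,0,0.1,0.2,1.5,2.2,0,0,0,0.1,0,1,2.2,0,0,0,0,0,0.5,2.2,0,0,0,0,0,0,2.2,0,0,0,0.5,0,0,2.2,0,0,0,0.4,0,0,2.2,0,0,0,0.3,0,0,2.2,0,0,0,0.3,0,0,2.2,0,0,0,0.3,0,0,2.2,0,0,0,0.3,0,0,2.2,0,0,0,0.4,0,0,2.2]

```text
t: 10.58
tcp_pos: [0.4543, -0.032, 0.0227]
orientation: [-0.0, 1.0, 0.02, -0.001]
contact_force: [-3.7, -0.3, 2.6]
finger_gap: 0.0222
gripper_force: 2.0
```

```bash
python3 - <<'E'
from h import *
x,y=toworld([-.048,-.045]);go(x,y,.020,2.27);s=sense();print(togauge(s['tcp_pos']),s['tcp_pos'],s['contact_force'])
E
```

```text
yaw 2.35 turn 0.0014 rad rows 0.0; shift cm [ 6.07 -0.03  0.26] tilt [-1.3e-03  3.0e-04 -1.0e+00]
[-0.10874351 -0.04525292] [ 0.45433423 -0.03202458  0.02268167] [-3.66976637 -0.25977484  2.60683663]
```

Emit:
step_arm:
  plan: [0,0,0,0.5,0,0,2.2,0,0,0,0.5,0,0,2.2,0,0,0,0.5,0,0,2.2,0,0,0,0.5,0,0,2.2,0,0,0,0.5,0,0,2.2,0,0,0,0.5,0,0,2.2,0,0,0,0.5,0,0,2.2,0,0,0,0.4,0,0,2.2,0,0,0,0.4,0,0,2.2,0,0,0,0.3,0,0,2.2,0,0,0,0.2,0,0,2.2,0,0,0,0.1,0,0,2.2]

```text
t: 11.58
tcp_pos: [0.5039, -0.0302, 0.0228]
orientation: [0.0, 1.0, 0.02, 0.0]
contact_force: [-1.5, -0.7, 0.0]
finger_gap: 0.022
gripper_force: 1.1
```

```bash
cat > look.py <<'E'
from h import *
import sys
for n in('top','side'):
    p,d=snapshot(n);P=cloud(n,d);cv2.imwrite(f'pics/{n}_{sys.argv[1]}.png',p[:,:,::-1]);np.savez(f'{n}_{sys.argv[1]}.npz',p=p,d=d)
    hs=cv2.cvtColor(p,cv2.COLOR_RGB2HSV);g=togauge(P[:,:,:2]);m0=(hs[:,:,0]>15)&(hs[:,:,0]<32)&(hs[:,:,1]>120)&(P[:,:,2]>.015)&(abs(g[:,:,0])<.14)
    for k,s in(('L',1),('R',-1)):
        m=m0&(abs(g[:,:,1]-s*.045)<.03);q=g[m]*1000
        if len(q)>20:
            print(n,k,len(q),'x',np.round(np.percentile(q[:,0],[1,99]),1),'y',np.round(np.percentile(q[:,1],[1,99]),1))
s=sense();print(togauge(s['tcp_pos'])*1000,s['tcp_pos'][2],s['contact_force'])
E
python3 look.py a
```

```text
top L 625 x [-99.2 -32.9] y [28.5 64.8]
top R 95 x [-12.8  20.6] y [-63.3 -24.3]
side L 365 x [-73.2 -30. ] y [20.6 62.7]
side R 691 x [-45.7  23.9] y [-68.2 -30.5]
[-59.04231895 -45.49324341] 0.022892214919745968 [-2.1201559   0.09998254  0.70428972]
```

Emit:
step_arm:
  plan: [0,0,0,0.2,0,0,2.2,0,0,0,0.2,0,0,2.2,0,0,0,0.2,0,0,2.2,0,0,0,0.2,0,0,2.2,0,0,0,0.2,0,0,2.2,0,0,0,0.1,0,0,2.2,0,0,0,0.1,0,0,2.2,0,0,0,0.1,0,0,2.2,0,0,0,0.1,0,0,2.2]

```text
t: 12.43
tcp_pos: [0.5176, -0.0297, 0.0228]
orientation: [-0.0, 1.0, 0.02, -0.0]
contact_force: [-3.7, -0.4, 1.6]
finger_gap: 0.0221
gripper_force: 1.9
```

Emit:
step_arm:
  plan: [0,0,0,0.1,0,0,2.2,0,0,0,0.1,0,0,2.2,0,0,0,0.1,0,0,2.2]

```text
t: 12.68
tcp_pos: [0.5207, -0.0296, 0.0228]
orientation: [0.0, 1.0, 0.02, -0.0]
contact_force: [-4.2, 0.0, 3.6]
finger_gap: 0.0219
gripper_force: 2.0
```

Emit:
step_arm:
  plan: [0,0,0,0.1,0,0,2.2,0,0,0,0.1,0,0,2.2,0,0,0,0,0,0,2.2]

```text
t: 12.93
tcp_pos: [0.523, -0.0295, 0.0228]
orientation: [0.0, 1.0, 0.02, 0.0]
contact_force: [-2.7, -0.1, 2.1]
finger_gap: 0.0221
gripper_force: 1.2
```

Emit:
step_arm:
  plan: [0,0,0,0.1,0,0,2.2,0,0,0,0.1,0,0,2.2]

```text
t: 13.1
tcp_pos: [0.5231, -0.0294, 0.0226]
orientation: [-0.0, 1.0, 0.021, -0.002]
contact_force: [-12.1, -2.3, 9.6]
finger_gap: 0.0223
gripper_force: 6.2
```

Emit:
step_arm:
  plan: [0,0,0,0.1,0,0,2.2,0,0,0,0.1,0,0,2.2]

```text
t: 13.27
tcp_pos: [0.5231, -0.0292, 0.0221]
orientation: [-0.0, 1.0, 0.021, -0.004]
contact_force: [-19.1, -2.6, 12.9]
finger_gap: 0.0219
gripper_force: 9.5
```

```bash
python3 look.py b
```

```text
top L 428 x [-97.4 -33. ] y [35.7 64.9]
side L 244 x [-52.3 -29.5] y [21.4 62.4]
side R 618 x [-26.3  42.7] y [-68.2 -33.6]
[-39.89956002 -45.15474191] 0.022082112086607715 [-15.95688795  -2.13636467  11.11115091]
```

Emit:
step_arm:
  plan: [0,0,0,-0.4,0,0,2.2,0,0,0,-0.8,0,0,2.2,0,0,0,-1,0,0,2.2,0,0,0,0,0,-2.5,2.2,0,0,0,0,0,-3,2.2,0,0,0,0,0,-2.5,2.2,0,0,0,-2,-2,0,2.2,0,0,0,-2.5,-2.5,0,2.2,0,0,0,-2,-2.5,0,2.2,0,0,0,0,-2,0,2.2,0,0,0,0,0,0,2.2,0,0,0,0,0,0,2.2]

```text
t: 14.37
tcp_pos: [0.4365, 0.0577, 0.1032]
orientation: [0.0, 1.0, 0.022, 0.001]
contact_force: [0.5, 0.2, -0.5]
finger_gap: 0.022
gripper_force: 0.0
```

```bash
python3 look.py c; python3 - <<'E'
from h import *
x,y=toworld([-.130,.045]);go(x,y,.022,2.27)
E
```

```text
top L 742 x [-91.6 -33.5] y [24.6 64.7]
top R 865 x [-27.1  39.8] y [-64.1 -24.5]
side L 635 x [-98.7 -30.4] y [21.3 62.1]
side R 655 x [-25.2  42.6] y [-68.3 -36.9]
[-122.61773931   43.96589789] 0.1031576370287175 [-0.29912027  0.22055779 -0.19461245]
yaw 2.35 turn 0.0013 rad rows 0.0; shift cm [-0.75 -0.11  8.11] tilt [ 1.8e-03 -4.0e-04 -1.0e+00]
```

Emit:
step_arm:
  plan: [0,0,0,-0.5,0,1,2.2,0,0,0,-0.3,-0.1,2,2.2,0,0,0,0,0,2.5,2.2,0,0,0,0,0,1.6,2.2,0,0,0,0,0,1,2.2,0,0,0,0,0,0,2.2,0,0,0,0.5,0,0,2.2,0,0,0,0.5,0,0,2.2,0,0,0,0.3,0,0,2.2,0,0,0,0.3,0,0,2.2,0,0,0,0.3,0,0,2.2,0,0,0,0.3,0,0,2.2]

```text
t: 15.47
tcp_pos: [0.45, 0.0587, 0.0221]
orientation: [0.0, 1.0, 0.021, -0.0]
contact_force: [-2.5, -0.0, 1.9]
finger_gap: 0.0217
gripper_force: 1.4
```

Emit:
step_arm:
  plan: [0,0,0,0.4,0,0,2.2,0,0,0,0.5,0,0,2.2,0,0,0,0.5,0,0,2.2,0,0,0,0.5,0,0,2.2,0,0,0,0.5,0,0,2.2,0,0,0,0.5,0,0,2.2,0,0,0,0.5,0,0,2.2,0,0,0,0.4,0,0,2.2,0,0,0,0.3,0,0,2.2,0,0,0,0.2,0,0,2.2,0,0,0,0.1,0,0,2.2]

```text
t: 16.38
tcp_pos: [0.4942, 0.0604, 0.0218]
orientation: [0.0, 1.0, 0.02, -0.0]
contact_force: [-1.9, -0.4, 1.6]
finger_gap: 0.0219
gripper_force: 1.3
```

```bash
python3 look.py d
```

```text
top L 278 x [-24.7  14. ] y [25.  64.9]
top R 847 x [-27.3  39.6] y [-64.  -24.3]
side L 642 x [-51.7  17.1] y [21.8 61.7]
side R 639 x [-25.8  42.7] y [-67.7 -36.9]
[-65.15864657  45.52186497] 0.021836530029707306 [ 0.04742521  0.0195531  -0.29845711]
```

Emit:
step_arm:
  plan: [0,0,0,0.3,0,0,2.2,0,0,0,0.3,0,0,2.2,0,0,0,0.3,0,0,2.2,0,0,0,0.3,0,0,2.2,0,0,0,0.3,0,0,2.2,0,0,0,0.3,0,0,2.2,0,0,0,0.2,0,0,2.2,0,0,0,0.1,0,0,2.2,0,0,0,0.1,0,0,2.2,0,0,0,0.1,0,0,2.2]

```text
t: 17.32
tcp_pos: [0.5168, 0.0614, 0.0218]
orientation: [-0.0, 1.0, 0.02, -0.0]
contact_force: [-2.3, -0.5, -0.0]
finger_gap: 0.0219
gripper_force: 1.1
```

Emit:
step_arm:
  plan: [0,0,0,0.1,0,0,2.2,0,0,0,0.1,0,0,2.2,0,0,0,0.1,0,0,2.2,0,0,0,0.1,0,0,2.2]

```text
t: 17.65
tcp_pos: [0.521, 0.0615, 0.0218]
orientation: [0.0, 1.0, 0.02, -0.0]
contact_force: [-2.3, 1.0, 0.8]
finger_gap: 0.0213
gripper_force: 1.0
```

Emit:
step_arm:
  plan: [0,0,0,0.1,0,0,2.2,0,0,0,0.1,0,0,2.2,0,0,0,0.1,0,0,2.2,0,0,0,0.1,0,0,2.2]

```text
t: 17.98
tcp_pos: [0.525, 0.0617, 0.0218]
orientation: [0.0, 1.0, 0.02, -0.0]
contact_force: [-2.6, -0.2, 1.8]
finger_gap: 0.0215
gripper_force: 1.1
```

Emit:
step_arm:
  plan: [0,0,0,0.3,0,0,2.2,0,0,0,0.3,0,0,2.2,0,0,0,0.3,0,0,2.2,0,0,0,0.3,0,0,2.2,0,0,0,0.3,0,0,2.2,0,0,0,0.3,0,0,2.2,0,0,0,0.3,0,0,2.2,0,0,0,0.3,0,0,2.2,0,0,0,0.3,0,0,2.2,0,0,0,0.3,0,0,2.2,0,0,0,0.2,0,0,2.2,0,0,0,0.1,0,0,2.2]

```text
t: 18.98
tcp_pos: [0.5583, 0.063, 0.0218]
orientation: [0.0, 1.0, 0.02, 0.0]
contact_force: [-3.1, -0.4, -0.5]
finger_gap: 0.0221
gripper_force: 0.9
```

Emit:
step_arm:
  plan: [0,0,0,0.1,0,0,2.2,0,0,0,0.1,0,0,2.2,0,0,0,0.1,0,0,2.2]

```text
t: 19.23
tcp_pos: [0.5609, 0.0632, 0.0218]
orientation: [-0.0, 1.0, 0.02, -0.0]
contact_force: [-1.4, -0.4, 0.8]
finger_gap: 0.0221
gripper_force: 0.9
```

Emit:
step_arm:
  plan: [0,0,0,0.1,0,0,2.2,0,0,0,0.1,0,0,2.2,0,0,0,0,0,0,2.2]

```text
t: 19.48
tcp_pos: [0.5632, 0.0632, 0.0218]
orientation: [0.0, 1.0, 0.02, 0.0]
contact_force: [-1.6, 0.6, -0.2]
finger_gap: 0.0221
gripper_force: 0.3
```

Emit:
step_arm:
  plan: [0,0,0,0.1,0,0,2.2,0,0,0,0.1,0,0,2.2]

```text
t: 19.65
tcp_pos: [0.5643, 0.0633, 0.0217]
orientation: [-0.0, 1.0, 0.02, -0.001]
contact_force: [-6.4, -1.1, 5.0]
finger_gap: 0.0219
gripper_force: 3.3
```

Emit:
step_arm:
  plan: [0,0,0,0.1,0,0,2.2,0,0,0,0.05,0,0,2.2]

```text
t: 19.82
tcp_pos: [0.5643, 0.0634, 0.0215]
orientation: [0.0, 1.0, 0.021, -0.002]
contact_force: [-11.3, -1.8, 7.5]
finger_gap: 0.022
gripper_force: 5.5
```

```bash
python3 look.py e
```

```text
top R 848 x [-27.1  39.7] y [-64.1 -24.6]
side L 556 x [18.  84.9] y [21.8 49.9]
side R 616 x [-25.6  42.7] y [-68.1 -37.2]
[ 4.89431616 45.7396443 ] 0.021429355356924744 [-9.57701782 -1.03872329  6.78052245]
```

Emit:
step_arm:
  plan: [0,0,0,-0.4,0,0,2.2,0,0,0,-0.8,0,0,2.2,0,0,0,-0.8,0,0,2.2,0,0,0,0,0,-2,2.2,0,0,0,0,0,-3,4,0,0,0,0,0,-3,6.5,0,0,0,0,0,-1,6.5,0,0,0,0,0,0,6.5,0,0,0,0,0,0,6.5]

```text
t: 20.67
tcp_pos: [0.5463, 0.0625, 0.1118]
orientation: [0.0, 1.0, 0.02, 0.001]
contact_force: [-0.3, 0.1, 0.3]
finger_gap: 0.065
gripper_force: 0.0
```

```bash
python3 look.py f; python3 - <<'E'
from h import *
f=np.load('top_f.npz');c=cv2.resize(f['p'][165:320,235:355,::-1],None,fx=3.5,fy=3.5);cv2.imwrite('pics/crop_f.png',c)
x,y=toworld([.051,.045]);go(x,y,.022,2.27)
E
```

```text
top L 52 x [25.2 86.4] y [20.3 54.3]
top R 766 x [-27.2  39.6] y [-64.2 -21. ]
side L 549 x [18.7 84.9] y [21.6 48.7]
side R 666 x [-25.3  42.6] y [-67.8 -36.5]
[-14.41589067  45.79114687] 0.11002201383204123 [-0.43308011  0.40547566 -0.3341834 ]
yaw 2.33 turn 0.0011 rad rows 0.0; shift cm [6.57 0.08 8.78] tilt [-2.7e-03  3.0e-04 -1.0e+00]
```

View pics/crop_f.png

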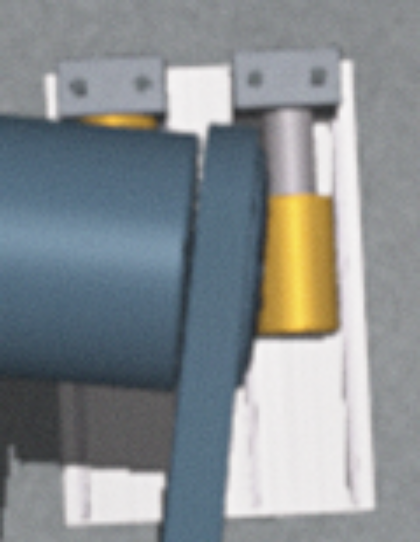

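Left sleeve sits against its block (crop (120,120)); right one stops at the pin's end (crop (290,195)). So the left one fits. Gripping the left sleeve.

Emit:
step_arm:
  plan: [0,0,0,1.5,0,0,6.5,0,0,0,2.5,0.1,0,6.5,0,0,0,2.5,0,0,6.5,0,0,0,0.1,0,1,6.5,0,0,0,0,0,2,6.5,0,0,0,0,0,2.5,6.5,0,0,0,0,0,2,6.5,0,0,0,0,0,1.2,6.5,0,0,0,0,0,0,6.5,0,0,0,0,0,0,6.5]

```text
t: 21.6
tcp_pos: [0.611, 0.0644, 0.0233]
orientation: [-0.0, 1.0, 0.02, -0.002]
contact_force: [0.7, 0.8, 0.4]
finger_gap: 0.0653
gripper_force: 0.0
```

Emit:
step_arm:
  plan: [0,0,0,0,0,0,5.5,0,0,0,0,0,0,5,0,0,0,0,0,0,4.7,0,0,0,0,0,0,4.5,0,0,0,0,0,0,4.3,0,0,0,0,0,0,4,0,0,0,0,0,0,4,0,0,0,0,0,0,4]

```text
t: 22.27
tcp_pos: [0.6135, 0.0646, 0.0268]
orientation: [-0.0, 1.0, 0.02, 0.001]
contact_force: [-1.7, 2.7, 7.9]
finger_gap: 0.0421
gripper_force: 59.9
```

Emit:
step_arm:
  plan: [0,0,0,0,0,0,5,0,0,0,0,0,0,5,0,0,0,0,0,0,5,0,0,0,0,0,0,5,0,0,0,0,0,0.3,5,0,0,0,0,0,0.2,5,0,0,0,0,0,0.1,5,0,0,0,0,0,0,5]

```text
t: 22.93
tcp_pos: [0.6119, 0.0643, 0.0181]
orientation: [-0.0, 1.0, 0.02, -0.001]
contact_force: [-0.1, -0.6, -0.3]
finger_gap: 0.05
gripper_force: 0.0
```

Emit:
step_arm:
  plan: [0,0,0,0,0,0.2,5,0,0,0,0,0,0,5]

```text
t: 23.1
tcp_pos: [0.6122, 0.0643, 0.0164]
orientation: [-0.0, 1.0, 0.02, -0.0]
contact_force: [0.6, -0.2, -0.0]
finger_gap: 0.0497
gripper_force: 0.0
```

Emit:
step_arm:
  plan: [0,0,0,0,0,0.2,5,0,0,0,0,0,0.1,5,0,0,0,0,0,0,5]

```text
t: 23.35
tcp_pos: [0.6127, 0.0643, 0.015]
orientation: [0.0, 1.0, 0.02, 0.0]
contact_force: [-3.6, -0.3, 9.2]
finger_gap: 0.0499
gripper_force: 4.7
```

Emit:
step_arm:
  plan: [0,0,0,0,0,0,4.7,0,0,0,0,0,0,4.5,0,0,0,0,0,0,4.2,0,0,0,0,0,0,4,0,0,0,0,0,0,4,0,0,0,0,0,0,4]

```text
t: 23.85
tcp_pos: [0.6137, 0.0644, 0.0163]
orientation: [0.0, 1.0, 0.021, 0.001]
contact_force: [-4.9, 0.4, 15.7]
finger_gap: 0.0426
gripper_force: 60.3
```

Emit:
step_arm:
  plan: [0,0,0,0,0,-0.2,4,0,0,0,0,0,-0.1,4,0,0,0,0,0,0,4]

```text
t: 24.1
tcp_pos: [0.612, 0.0643, 0.0164]
orientation: [-0.0, 1.0, 0.02, -0.0]
contact_force: [1.2, -0.3, -2.6]
finger_gap: 0.0427
gripper_force: 61.1
```

Emit:
step_arm:
  plan: [0,0,0,-0.1,0,0,4,0,0,0,-0.1,0,0,4,0,0,0,-0.2,0,0,4,0,0,0,-0.2,0,0,4]

```text
t: 24.43
tcp_pos: [0.6059, 0.064, 0.0164]
orientation: [-0.0, 1.0, 0.02, -0.0]
contact_force: [0.6, 0.0, -2.8]
finger_gap: 0.0426
gripper_force: 61.2
```

Emit:
step_arm:
  plan: [0,0,0,-0.4,0,0,4,0,0,0,-0.6,0,0,4,0,0,0,-0.7,0,0,4,0,0,0,-0.7,0,0,4,0,0,0,-0.7,0,0,4,0,0,0,-0.7,0,0,4,0,0,0,-0.7,0,0,4,0,0,0,-0.7,0,0,4,0,0,0,-0.7,0,0,4,0,0,0,-0.7,0,0,4,0,0,0,-0.3,0,0,4,0,0,0,0,0,0,4]

```text
t: 25.43
tcp_pos: [0.5365, 0.0613, 0.0167]
orientation: [-0.0, 1.0, 0.02, -0.0]
contact_force: [0.3, -0.3, -2.6]
finger_gap: 0.0424
gripper_force: 61.1
```

Emit:
step_arm:
  plan: [0,0,0,0,0,-0.5,4,0,0,0,0,0,-1.5,4,0,0,0,0,0,-2.5,4,0,0,0,0,0,-3,4,0,0,0,0,0,-3,4,0,0,0,0,0,-1.5,4,0,0,0,0,0,0,4]

```text
t: 26.02
tcp_pos: [0.5411, 0.0609, 0.1418]
orientation: [0.001, 1.0, 0.02, 0.005]
contact_force: [0.5, 0.2, -1.9]
finger_gap: 0.0426
gripper_force: 61.5
```

```bash
python3 look.py g; python3 - <<'E'
from h import *
go(.540,-.274,.14)
E
```

```text
top R 682 x [-29.4  39.6] y [-64.1 -20.4]
side L 512 x [-54.7  13.3] y [19.8 60.6]
side R 661 x [-26.3  42.8] y [-68.2 -36.4]
[-21.54857119  44.56448459] 0.1371382979036861 [-0.57178252 -0.76808645 -3.10406369]
yaw 2.34 turn -0.0000 rad rows 0.0; shift cm [-1.16 33.5  -0.28] tilt [ 1.5e-03 -1.0e-04 -1.0e+00]
```

View pics/side_g.png

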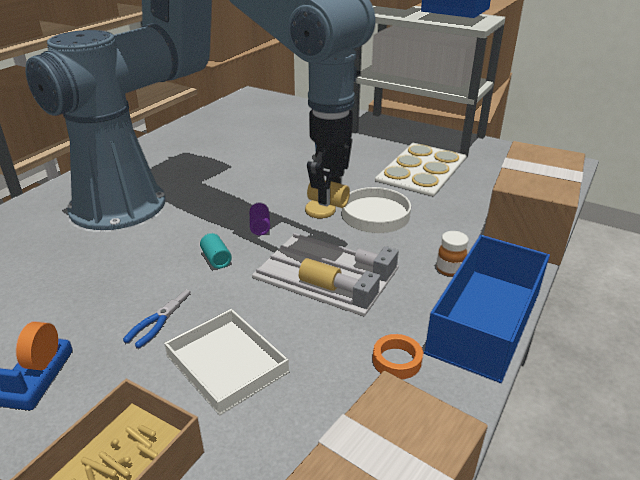

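The fitting sleeve is held level at about (330,192), the other remains at (320,275), and the pliers lie flat at (157,318). Moving over the tray.

Emit:
step_arm:
  plan: [0,0,0,0,1.5,0,4,0,0,0,-0.1,2.5,0,4,0,0,0,-0.1,3.2,0,4,0,0,0,-0.1,3.2,0,4,0,0,0,-0.1,3.2,0,4,0,0,0,-0.1,3.2,0,4,0,0,0,-0.1,3.2,0,4,0,0,0,-0.1,3.2,0,4,0,0,0,-0.1,3.2,0,4,0,0,0,-0.1,3.2,0,4,0,0,0,-0.2,2.5,0,4,0,0,0,0,1.2,0,4]

```text
t: 27.12
tcp_pos: [0.5385, -0.2747, 0.1342]
orientation: [-0.001, 1.0, 0.019, -0.001]
contact_force: [-0.7, 0.3, -1.8]
finger_gap: 0.0424
gripper_force: 61.6
```

Emit:
step_arm:
  plan: [0,0,0,0,0,0,4,0,0,0,0,0,1.5,4,0,0,0,0,0,3,4,0,0,0,0,0,3,4,0,0,0,0,0,2,4,0,0,0,0,0,1.2,4,0,0,0,0,0,0.5,4,0,0,0,0,0,0,4,0,0,0,0,0,0,4]

```text
t: 27.87
tcp_pos: [0.5407, -0.2719, 0.0254]
orientation: [0.0, 1.0, 0.021, 0.0]
contact_force: [-0.1, -0.7, -2.9]
finger_gap: 0.0424
gripper_force: 61.6
```

Emit:
step_arm:
  plan: [0,0,0,0,0,0.8,4,0,0,0,0,0,0.4,4,0,0,0,0,0,0.2,4,0,0,0,0,0,0,4,0,0,0,0,0,0,4]

```text
t: 28.28
tcp_pos: [0.5401, -0.272, 0.0109]
orientation: [0.0, 1.0, 0.02, 0.0]
contact_force: [-0.3, 0.3, -2.5]
finger_gap: 0.0425
gripper_force: 61.6
```

Emit:
step_arm:
  plan: [0,0,0,0,0,0.1,4,0,0,0,0,0,0,4]

```text
t: 28.45
tcp_pos: [0.5403, -0.2722, 0.0103]
orientation: [0.0, 1.0, 0.02, 0.0]
contact_force: [-0.5, 0.4, -0.5]
finger_gap: 0.0424
gripper_force: 61.8
```

Emit:
step_arm:
  plan: [0,0,0,0,0,0.05,4,0,0,0,0,0,0,4.6,0,0,0,0,0,0,5,0,0,0,0,0,0,5.5,0,0,0,0,0,0,6,0,0,0,0,0,-1,6,0,0,0,0,0,-2,6,0,0,0,0,0,-3,6,0,0,0,0,0,-3,6,0,0,0,0,0,-1,6,0,0,0,0,0,0,6,0,0,0,0,0,0,6]

```text
t: 29.45
tcp_pos: [0.5402, -0.2721, 0.1098]
orientation: [0.0, 1.0, 0.02, 0.001]
contact_force: [0.4, 0.7, -0.2]
finger_gap: 0.0599
gripper_force: 0.0
```

```bash
python3 look.py h; python3 - <<'E'
from h import *
x,y=toworld([.006,-.045]);go(x,y,.1,2.27)
E
```

```text
top R 862 x [-27.2  39.6] y [-64.  -24.6]
side R 516 x [-25.9  42.6] y [-68.  -37.2]
[ -33.60736083 -287.55479527] 0.10758522634366387 [-0.66258683  0.1908926   0.06409605]
yaw 2.34 turn 0.0012 rad rows 0.0; shift cm [  3.96 -24.25   0.8 ] tilt [-0.0023  0.0018 -1.    ]
```

View pics/side_h.png

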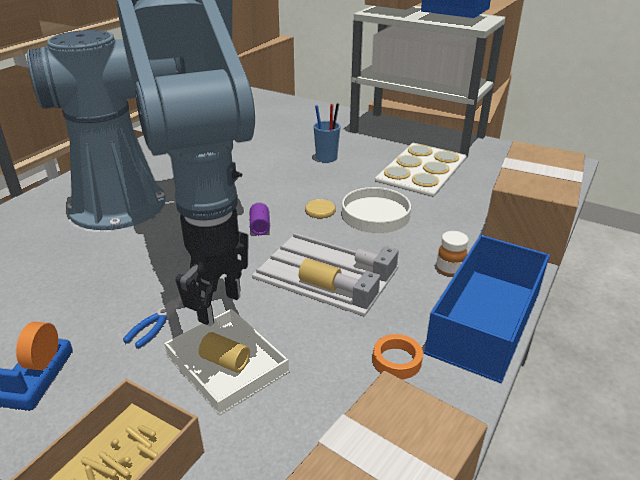

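The fitting sleeve lies in the tray at (224,351). Now the right sleeve.

Emit:
step_arm:
  plan: [0,0,0,0,-1.5,0,6,0,0,0,0.5,-2.7,0,6,0,0,0,0.5,-3,0,6,0,0,0,0.5,-3,0,6,0,0,0,0.5,-3,0,6,0,0,0,0.5,-3,0,6,0,0,0,0.5,-3,0,6,0,0,0,0.5,-3,0,6,0,0,0,0.4,-2,0,6,0,0,0,0,0,0,6,0,0,0,0,0,0,6]

```text
t: 30.47
tcp_pos: [0.5679, -0.0266, 0.1078]
orientation: [-0.0, 1.0, 0.022, -0.001]
contact_force: [-0.3, -0.4, -1.0]
finger_gap: 0.0602
gripper_force: 0.0
```

```bash
python3 - <<'E'
from h import *
x,y=toworld([.006,-.045]);go(x,y,.0175,2.27)
E
```

```text
yaw 2.50 turn 0.0040 rad rows 0.0; shift cm [0.13 0.07 9.03] tilt [-2.8e-03  7.0e-04 -1.0e+00]
```

Emit:
step_arm:
  plan: [0,0,0,0.1,0.1,1.5,6,0,0,0,0,0,2.5,6,0,0,0,0,0,2.5,5.5,0,0,0,0,0,1.5,5.5,0,0,0,0,0,0.7,5,0,0,0,0,0,0.2,5,0,0,0,0,0,0,5,0,0,0,0,0,0,5]

```text
t: 31.13
tcp_pos: [0.5706, -0.03, 0.0209]
orientation: [0.0, 1.0, 0.02, 0.0]
contact_force: [-1.0, 1.0, 0.1]
finger_gap: 0.0499
gripper_force: 0.5
```

Emit:
step_arm:
  plan: [0,0,0,0,0,0,4.7,0,0,0,0,0,0,4.5,0,0,0,0,0,0,4.2,0,0,0,0,0,0,4,0,0,0,0,0,0,4,0,0,0,0,0,0,4]

```text
t: 31.63
tcp_pos: [0.5707, -0.0293, 0.0218]
orientation: [0.0, 1.0, 0.021, 0.001]
contact_force: [-4.6, 3.6, 7.2]
finger_gap: 0.0425
gripper_force: 59.7
```

Emit:
step_arm:
  plan: [0,0,0,-0.1,0,-0.1,4,0,0,0,-0.2,0,-0.1,4,0,0,0,-0.5,0,0,4,0,0,0,-0.7,0,0,4,0,0,0,-0.7,0,0,4,0,0,0,-0.3,0,0,4,0,0,0,0,0,-0.5,4,0,0,0,0,0,-1.5,4,0,0,0,0,0,-3,4,0,0,0,0,0,-3,4,0,0,0,0,0,-3,4,0,0,0,0,0,-1,4]

```text
t: 32.63
tcp_pos: [0.5479, -0.0313, 0.1474]
orientation: [0.001, 1.0, 0.02, 0.004]
contact_force: [1.9, 0.1, -2.3]
finger_gap: 0.042
gripper_force: 62.2
```

```bash
python3 - <<'E'
from h import *
go(.546,.268,.135);s=sense();print(s['contact_force'],s['finger_gap'],s['tcp_pos'])
E
```

```text
yaw 2.34 turn -0.0000 rad rows 0.0; shift cm [  1.03 -29.91   1.17] tilt [ 0.0074 -0.0021 -1.    ]
[ 1.91435574  0.05668939 -2.29984499] 0.04200664299869543 [ 0.54788148 -0.03125903  0.14737349]
```

Emit:
step_arm:
  plan: [0,0,0,0,-1.5,0,4,0,0,0,0.1,-2.7,0,4,0,0,0,0.1,-3.2,0,4,0,0,0,0.1,-3.2,0,4,0,0,0,0.1,-3.2,0,4,0,0,0,0.1,-3.2,0,4,0,0,0,0.1,-3.2,0,4,0,0,0,0.1,-3.2,0,4,0,0,0,0.1,-3.2,0,4,0,0,0,0.1,-2.2,0,4,0,0,0,0.1,-1.1,0,4,0,0,0,0,0,0,4]

```text
t: 33.63
tcp_pos: [0.5422, 0.2707, 0.1413]
orientation: [-0.0, 1.0, 0.022, -0.0]
contact_force: [-0.7, -0.2, -4.0]
finger_gap: 0.0424
gripper_force: 62.2
```

Emit:
step_arm:
  plan: [0,0,0,0,0,1.5,4,0,0,0,0,0,3,4,0,0,0,0,0,3,4,0,0,0,0,0,2,4,0,0,0,0,0,1,4,0,0,0,0,0,0,4,0,0,0,0,0,0,4]

```text
t: 34.22
tcp_pos: [0.5433, 0.2678, 0.0373]
orientation: [0.0, 1.0, 0.02, -0.0]
contact_force: [0.2, 0.0, -3.6]
finger_gap: 0.0422
gripper_force: 62.2
```

Emit:
step_arm:
  plan: [0,0,0,0,0,1,4,0,0,0,0,0,0.6,4,0,0,0,0,0,0.3,4,0,0,0,0,0,0.1,4,0,0,0,0,0,0,4,0,0,0,0,0,0,4]

```text
t: 34.72
tcp_pos: [0.5432, 0.2687, 0.0175]
orientation: [-0.0, 1.0, 0.02, 0.0]
contact_force: [-0.2, 0.4, -4.0]
finger_gap: 0.042
gripper_force: 62.2
```

Emit:
step_arm:
  plan: [0,0,0,0,0,0.15,4,0,0,0,0,0,0,4,0,0,0,0,0,0,4]

```text
t: 34.97
tcp_pos: [0.5432, 0.2687, 0.016]
orientation: [-0.0, 1.0, 0.02, 0.0]
contact_force: [1.0, 0.8, -4.1]
finger_gap: 0.0419
gripper_force: 62.3
```

Emit:
step_arm:
  plan: [0,0,0,0,0,0.1,4,0,0,0,0,0,0.05,4,0,0,0,0,0,0,4]

```text
t: 35.22
tcp_pos: [0.5433, 0.2688, 0.0159]
orientation: [0.0, 1.0, 0.021, 0.0]
contact_force: [-4.4, -2.9, 7.4]
finger_gap: 0.0421
gripper_force: 63.4
```

Emit:
step_arm:
  plan: [0,0,0,0,0,0.1,4,0,0,0,0,0,0,4]

```text
t: 35.38
tcp_pos: [0.5432, 0.2688, 0.0158]
orientation: [0.0, 1.0, 0.021, 0.0]
contact_force: [-8.1, -2.1, 15.8]
finger_gap: 0.042
gripper_force: 64.0
```

Down on the tub floor. Ease off, release and lift.

Emit:
step_arm:
  plan: [0,0,0,0,0,-0.1,4,0,0,0,0,0,-0.1,4,0,0,0,0,0,0,4.5,0,0,0,0,0,0,5,0,0,0,0,0,0,5.5,0,0,0,0,0,0,6,0,0,0,0,0,-1,6,0,0,0,0,0,-2.5,6,0,0,0,0,0,-3,6,0,0,0,0,0,-3,6,0,0,0,0,0,-3,6,0,0,0,0,0,-3,6]

```text
t: 36.38
tcp_pos: [0.543, 0.2686, 0.1726]
orientation: [-0.0, 1.0, 0.02, 0.0]
contact_force: [0.7, 0.8, -0.0]
finger_gap: 0.0601
gripper_force: 0.0
```

Emit:
step_arm:
  plan: [0,0,0,-3,0,0,6,0,0,0,-3,0,0,6,0,0,0,-3,0,0,6,0,0,0,-3,0,0,6,0,0,0,0,0,0,6,0,0,0,0,0,0,6]

```text
t: 36.88
tcp_pos: [0.4221, 0.2639, 0.1711]
orientation: [-0.0, 1.0, 0.021, 0.001]
contact_force: [1.8, -0.1, -0.1]
finger_gap: 0.0597
gripper_force: 0.0
```

```bash
python3 look.py z
```

```text
[-127.14647007  251.68750497] 0.17134572986516425 [0.15379849 0.04263911 0.37608494]
```

View pics/top_z.png

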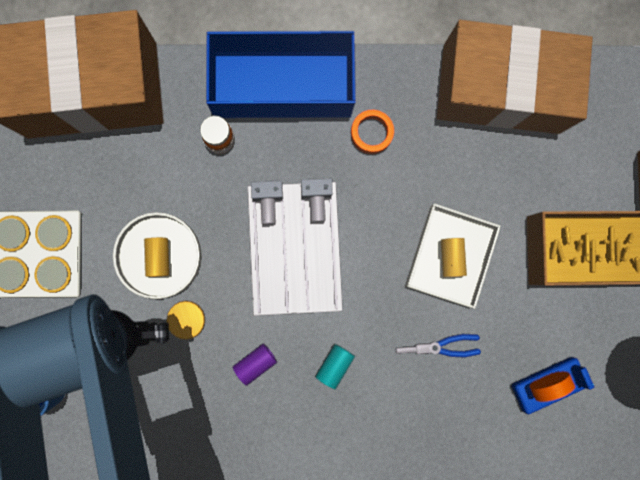

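View pics/side_z.png

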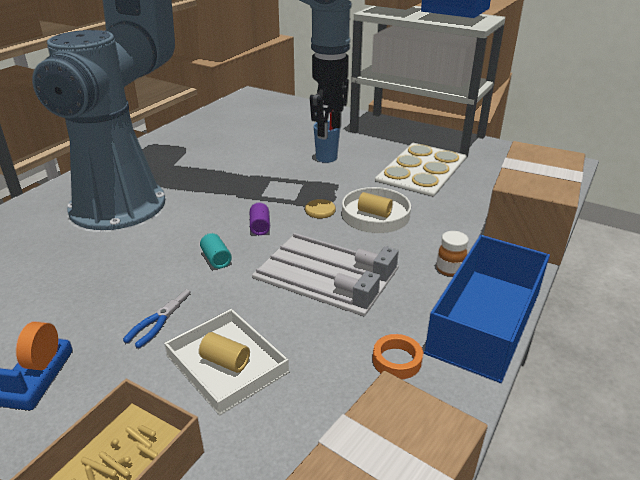

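Both views show the fitting sleeve in the tray (top (453,258)), the other in the tub (157,257), the pliers flat at (440,346) and the bystanders unmoved. The gripper touches nothing.

```bash
python3 -c "
from workcell import *
print(job_done())"
```

```text
the job is handed in; nothing more can be done
None
```

The job is handed in: the left-lane sleeve slid home and is in the tray, the right-lane sleeve stopped at its pin's end and is in the tub, and the pliers lie flat on the open table, finished at about 37 s of the 72 s allowed; no judging result was shown.

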